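# Nudge the pill box home into its corner of the rack tray

## Robot

A 6-joint arm with a two-finger parallel gripper is mounted at the origin on the work surface. World frame = base frame: x ahead of the robot, y to its left, z up, the work surface at z = 0. Lengths are in m, angles in rad, forces in N, time in s.
With the tool pointing down it reaches from about 0.4 to 0.925 m from the base axis. Payload 3.4 kg.
Tool frame: the origin (TCP) lies on the centre line of the jaws, within the pads' length; the fingertips stand 22 mm ahead of it and the grasp point (between the pads) lies 3 mm ahead of it (arm.finger_overhang is the distance from the TCP to the fingertips, in m); z points along the fingers, y is the line along which they close (so a half turn about z gives the same grasp; the last joint's range is limited). The gripper opens to 85 mm and grips with 20 to 120 N. Pads are 22 mm wide; open, the fingers measure 114 mm over their backs; the gripper's body (76 mm by 85 mm) begins 54 mm behind the grasp point. The pads swing forward as they close: fully open they stand 13 mm farther back than shut.
Start: joints at [1.073, 0.307, 1.506, -0, 1.328, -0.073], TCP at [0.236, 0.524, 0.253] pointing down, gripper open.
Joint ranges: [-3.12, 3.12], [-1.05, 2.28], [0.14, 2.33], [-1.42, 4.57], [0.1, 2.73], [-2.68, 2.68]. Speed limits (rad/s): [2.57, 2.57, 3.14, 3.14, 3.14, 3.14].

## Interface

Orientations are given as a rotation vector (axis times angle).
In Python, from rig import arm, vision gives the robot as it stands.
- The arm moves only by the tool play_rows, never from a script. Its argument "moves" is a list of rows, each a list of 6 numbers: the shift along the world's x, y, z in mm, then the turn, a rotation vector about the world's x, y, z in rad. A call has exactly 8 rows; each row is the pose to reach, as a shift and turn from the pose commanded when the call began; what a row does not reach only later rows make up. A row lasts 1/10 s, in which the tool goes at most 50 mm and 8.59 degrees, less where a joint would pass 70% of its speed; a pose out of reach is approached as far as the arm can. A call with a gripper value outside its range is refused whole. "hand" is the closure, from -1 (fully open) to 1 (shut), set as the call begins (left out, the last holds). The fingers move at their own pace and stop on an object; "newtons" is the grip in N (left out, the last holds). Time passes only in rows, so rows that repeat a pose let the fingers close, or fill a call up. It gives the time, the measured TCP pose, the force, the opening and the grip force at its end, in the units of the state.
- arm.read_state(): the state, without advancing time (a new reading comes with each control period).
- vision.capture(name): name is "scene" or "top" or "wrist"; returns a dict with "img" (480x640x3 uint8, red, green, blue), "fov_y" (degrees; the focal length in pixels is half the picture's height over the tangent of half this angle, whatever the lens; pixels are square), "cx", "cy" (the principal point, pixels), "R" (3x3) and "t" (3): a world point X has camera coordinates R X + t. Camera axes: x right, y down, z forward; pixel columns grow to the right and rows downward; lengths in m; the calibration is good to about 2 mm. A picture is of the moment at which its call begins. There is no depth.
- arm.job_done(): hands the job in; it is judged then, once.
The state is a dict: "t": time; "joint_positions": joint angles; "qd": joint speeds; "joint_efforts": joint torques, N m; "position": TCP position; "orientation": TCP orientation; "wrist_force": force on the tool from outside, world axes, zero at the start; "ft_torque": the same for the moment, N m; "opening": finger opening in m; "gripper_force": force on a finger pad.
Only numpy, scipy, OpenCV 4.12 (cv2) and the standard library are available. Lean on these libraries where they do the work, as an engineer would, in place of code of your own. Each camera call takes 0.05 s, during which the arm holds its last target. There are 200 camera calls.

## Task

In the pulled-out bottom tray of the white rack, push the orange pill box along the tray floor onto the blue pad in the corner, until it stands square with its long side flush against the tray's side wall and its end flush against the cross rib. Only push it with the fingers: do not lift or tip it. Leave the clear cup, the spoon and the thermometer where they are.

Things in the scene. Friction and masses are not known exactly. Their poses are not given: they have to be found in the camera images.
- rack: White fixed rack, bottom tray pulled out to -y. Origin on the work surface mid under the open tray; own x across the tray (away from robot), own y to the upper tiers. Tray floor top 6 mm above origin; inner faces of side walls at own x -120 and +120 mm, walls rise to 34 mm; inner face of front lip (18 mm high) at own y -230 mm. Upper tiers, up to 230 mm high, lie over own y 140 to 340 mm.
- rib (a point): Middle of the upright face of the cross rib, the stop, at tray floor level; the face looks along the rack's -y and lies at the rack's own x 0, y +100 mm. The rib spans the tray between the side walls, is 6 mm thick and rises to 34 mm above the work surface (28 mm above the tray floor).
- pad: Thin blue pad on the tray floor, 60 mm (own x) by 90 mm (own y), the outline of the pill box, in the corner of the rib with either the near or the far side wall: at own x -90 or +90 mm, own y +55 mm of the rack. Origin at its centre; axes parallel to the rack's. It touches wall and rib, so a pill box flush with both covers it exactly. It does not obstruct sliding.
- pillbox: Loose orange pill box with a flip lid (closed, does not open), 60 mm (own x) by 90 mm (own y) by 36 mm high, 0.1 to 0.2 kg, standing on the tray floor in its open middle with its long side roughly along the tray, up to 0.35 rad askew. Origin at the centre of its underside, own z up.
- cup: Loose clear acrylic cup, upright, 56 mm across and 70 mm tall, in the corner of the tray opposite the blue pad (against the other side wall, near the cross rib). Origin at the centre of its underside. To be left alone.
- spoon: Loose steel medicine spoon 150 mm long, lying across the tray (along the rack's x) just inside the front lip. Origin about at its middle, on the underside. To be left alone.
- thermometer: Loose blue forehead thermometer, 130 x 95 x 34 mm, lying on the top tier of the rack. Origin at its underside. To be left alone.
Not all that is in view belongs to the job. Of the things that look like the pillbox, the smallest one is meant.

How it is judged:
By the outcome, as a careful person would: the job done as asked, in the order asked, and still so for the second after the job is handed in, with the robot touching nothing.
It also fails if it takes over 58 s, if anything falls off the work surface, if the arm or the gripper's body presses on something with over 40 N, if the wrist force passes 120 N, or if a joint passes its speed limit or range.

## Working session

There is one attempt and no reset: what is moved stays moved. The work goes in short steps, Python scripts to look and compute and a tool call to move; the robot and the scene stay as the last step left them, time stands still between calls to the robot, and variables do not carry over. Pictures are saved under pics/ and viewed, at most 10 in all, crops included, and the job is handed in when it is done.

Besides the shell and the picture viewer there is one more tool, called after "Call:" by a JSON object that holds its "name" and its "arguments", one argument or row to a line. play_rows: Moves the arm, as the interface text tells. Its arguments: {"type":"object","properties":{"moves":{"type":"array","items":{"type":"array","items":{"type":"number"}}},"hand":{"type":"number"},"newtons":{"type":"number"}},"required":["moves"]}

```bash
mkdir -p pics; cat > h.py <<'E'
import numpy as np,cv2
from rig import arm,vision
def cap(n,f=None):
    c=vision.capture(n)
    if f: cv2.imwrite('pics/'+f,cv2.cvtColor(c['img'],cv2.COLOR_RGB2BGR))
    return c
def ray(c,u,v,z):
    f=240/np.tan(np.radians(c['fov_y'])/2)
    R=np.array(c['R']);t=np.array(c['t'])
    o=-R.T@t; d=R.T@np.array([(u-c['cx'])/f,(v-c['cy'])/f,1])
    return o+d*(z-o[2])/d[2]
def proj(c,X):
    f=240/np.tan(np.radians(c['fov_y'])/2)
    p=np.array(c['R'])@X+np.array(c['t']); return f*p[:2]/p[2]+[c['cx'],c['cy']]
E
python3 - <<'E'
from h import *
for n in('top','scene'):
    c=cap(n,n+'1.png'); print(n,c['fov_y'],c['cx'],c['cy'],(-np.array(c['R']).T@c['t']).round(3))
print(arm.read_state())
E
```

```text
top 55.25250780061749 319.00052482375474 233.12505349448494 [ 0.287 -0.046  1.195]
scene 52.69176503771059 313.26273657540565 239.15362614012275 [ 1.231 -0.014  0.936]
{'t': 0.1, 'joint_positions': array([ 1.07349677e+00,  3.07505972e-01,  1.50754300e+00,  1.43881696e-05,
        1.32839575e+00, -7.34656884e-02]), 'qd': array([-1.51989258e-04,  2.53305187e-04, -4.18599574e-03, -4.77390777e-04,
        2.84647625e-04, -1.91271235e-06]), 'joint_efforts': array([ 7.22304994e-04, -4.58530533e+01, -2.52608353e+01, -3.28891801e-04,
        5.66704446e-03, -1.16460535e-05]), 'position': array([0.23619434, 0.52360944, 0.25246856]), 'orientation': array([-6.60677388e-01, -3.07078851e+00,  2.78490057e-03]), 'wrist_force': array([-0.04965965, -0.30364401, -0.54378822]), 'ft_torque': array([-0.01910974,  0.05112761, -0.00195623]), 'gripper_force': 0.0, 'opening': 0.08515071068220123}
```

View pics/top1.png

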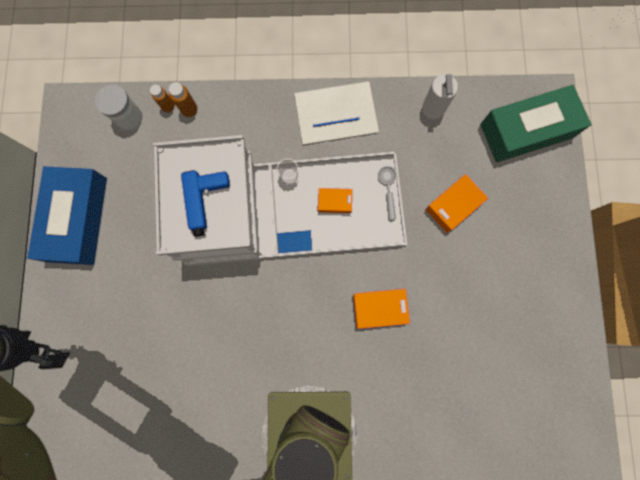

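View pics/scene1.png

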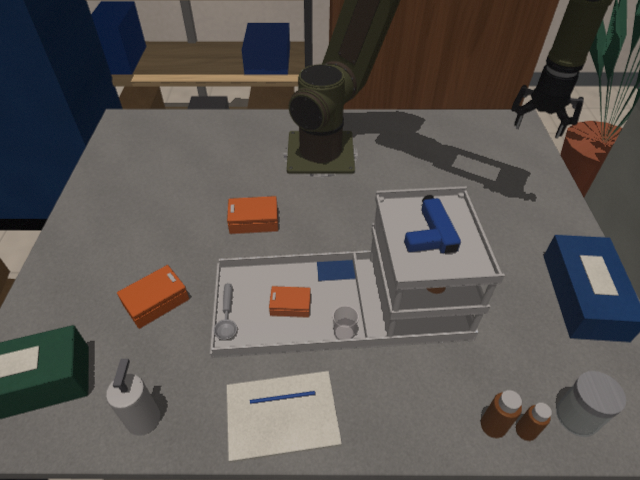

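Top view: the orange candidates are at (335,200) in the tray, and two larger ones on the table at (457,203) and (381,309). I choose the one in the tray, which is the smallest. The pad (294,241) is in the near corner and the cup (288,173) in the far one.

```bash
cat >> h.py <<'E'
def masks(c):
    h=cv2.cvtColor(c['img'],cv2.COLOR_RGB2HSV)
    return cv2.inRange(h,(3,150,90),(22,255,255)),cv2.inRange(h,(100,120,40),(125,255,255))
def quads(c,m,z,amin=200):
    out=[]
    for k in cv2.findContours(m,cv2.RETR_EXTERNAL,cv2.CHAIN_APPROX_NONE)[0]:
        if cv2.contourArea(k)<amin: continue
        P=np.array([ray(c,*p[0],z)[:2] for p in k]).astype(np.float32)*1000
        r=cv2.minAreaRect(P); out.append((np.mean(k[:,0],0).round(),np.round(r[0],1),np.round(r[1],1),round(r[2],1)))
    return out
E
python3 - <<'E'
from h import *
for n in('top','scene'):
    c=cap(n); o,b=masks(c)
    print(n);[print('O',q) for q in quads(c,o,.042)];[print('B',q) for q in quads(c,b,.006)]
    if n=='top':
        cv2.imwrite('pics/crop.png',cv2.cvtColor(cv2.resize(c['img'][130:275,240:420],None,fx=4,fy=4,interpolation=2),cv2.COLOR_RGB2BGR))
E
```

```text
top
O (array([381., 308.]), array([ 303.3, -181.4]), array([ 86.9, 132.2]), 4.7)
O (array([336., 200.]), array([580.1, -71.8]), array([85.6, 61.3]), 89.1)
O (array([456., 204.]), array([ 568. , -384.5]), array([ 86.4, 143.7]), 39.8)
B (array([294., 241.]), array([480.4,  35.7]), array([49.5, 84.9]), 4.4)
B (array([201., 195.]), array([600.6, 271.9]), array([161.3, 124.3]), 5.0)
B (array([ 67., 216.]), array([562.4, 643.1]), array([177. , 257.7]), 85.8)
scene
O (array([290., 301.]), array([597.1, -72.8]), array([89. , 78.2]), 87.6)
O (array([154., 298.]), array([ 579.9, -382.4]), array([119.7, 132. ]), 39.5)
O (array([252., 214.]), array([ 318.7, -181.9]), array([129.8, 129.8]), 4.7)
O (array([593., 139.]), array([-25.2, 833.9]), array([133.5, 213. ]), 52.3)
B (array([335., 270.]), array([478.2,  34.5]), array([56.3, 87.4]), 5.1)
B (array([591., 288.]), array([518.1, 648.6]), array([186.8, 312.8]), 85.8)
B (array([432., 230.]), array([324.4, 278.7]), array([198.6, 142.2]), 9.6)
B (array([266.,  48.]), array([-701.2, -223.4]), array([445.1, 188.6]), 2.3)
B (array([119.,  35.]), array([-820. , -866.9]), array([736.2, 198.8]), 20.2)
B (array([ 28., 114.]), array([ -464.6, -1076.2]), array([1663.8,  248.4]), 23.9)
```

View pics/crop.png

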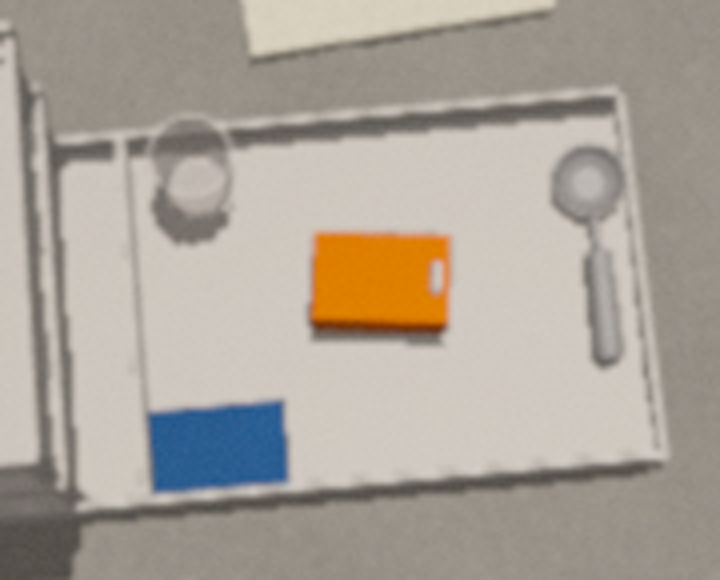

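The crop shows the tray box at about (335,200), the smallest orange box, with its lid and label visible. It is clear of the cup and spoon, and the pad is in the near corner. My plan is to push it to the near wall with two fingers on its long side. Then I push its end along the wall to the rib.

Call:
{"name": "play_rows", "arguments": {
  "moves": [
    [0,0,50,0,0,0],
    [0,0,100,0,0,0],
    [0,0,150,0,0,0],
    [27,-40,150,0,0,0.1],
    [54,-80,150,0,0,0.2],
    [81,-120,150,0,0,0.3],
    [108,-160,150,0,0,0.4],
    [135,-200,150,0,0,0.506]
  ],
  "hand": 0,
  "newtons": 40
}}

```text
t: 1.0
position: [0.372, 0.3224, 0.4033]
orientation: [-0.137, 3.139, -0.0]
wrist_force: [1.6, 0.6, 0.1]
opening: 0.0426
gripper_force: 0.0
```

Call:
{"name": "play_rows", "arguments": {
  "moves": [
    [27,-40,0,0,0,0],
    [54,-80,0,0,0,0],
    [81,-120,0,0,0,0],
    [108,-160,0,0,0,0],
    [135,-200,0,0,0,0],
    [162,-240,0,0,0,0],
    [189,-280,0,0,0,0],
    [216,-320,0,0,0,0]
  ]
}}

```text
t: 1.8
position: [0.5881, 0.0023, 0.4031]
orientation: [0.129, -3.139, -0.0]
wrist_force: [0.4, 0.5, -1.1]
opening: 0.0429
gripper_force: 0.0
```

Call:
{"name": "play_rows", "arguments": {
  "moves": [
    [17,-24,-40,0,0,0],
    [34,-48,-80,0,0,0],
    [51,-71,-120,0,0,0],
    [51,-71,-160,0,0,0],
    [51,-71,-200,0,0,0],
    [51,-71,-200,0,0,0],
    [51,-71,-200,0,0,0],
    [51,-71,-200,0,0,0]
  ]
}}

```text
t: 2.6
position: [0.6402, -0.067, 0.206]
orientation: [-0.129, 3.134, -0.002]
wrist_force: [0.2, 0.7, 0.3]
opening: 0.0429
gripper_force: 0.0
```

```bash
python3 - <<'E'
from h import *
s=arm.read_state();print(s['t'],s['position'],s['orientation'],s['opening'],s['wrist_force'],arm.finger_overhang)
c=cap('wrist','w1.png');o,b=masks(c)
[print('O',q) for q in quads(c,o,.042)];[print('B',q) for q in quads(c,b,.006)]
E
```

```text
2.6 [ 0.6402247  -0.06697334  0.2059977 ] [-1.29366171e-01  3.13442083e+00 -1.55766837e-03] 0.042948568104223185 [0.22692466 0.72125094 0.25416926] 0.022
O (array([279., 138.]), array([573.9, -99.8]), array([32.2, 39. ]), 87.6)
B (array([305., 383.]), array([813.6, -67.8]), array([  8.4, 108.7]), 8.5)
B (array([466.,  35.]), array([484.1,  35.8]), array([48. , 89.8]), 4.6)
```

View pics/w1.png

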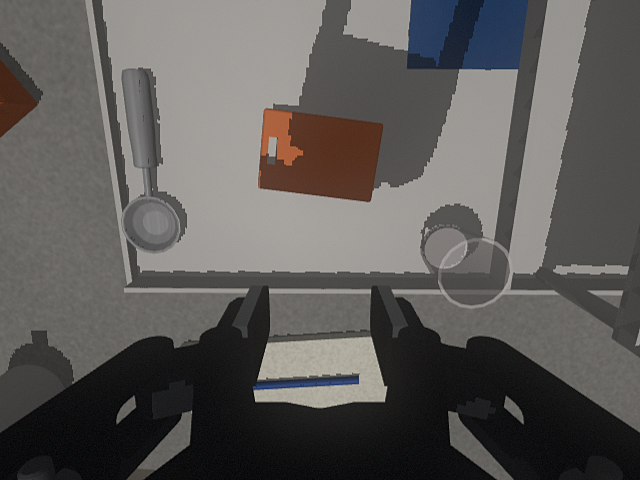

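The wrist view shows the box at (264,109), (383,124), (371,201), (259,187). The pad's inner edge is at row 69, the rib base runs from (519,69) to (490,273), the cup foot is at (446,247), and the spoon is at the left.

```bash
python3 - <<'E'
from h import *
c=cap('wrist')
P=[ray(c,*p,.042)[:2]*1000 for p in((264,109),(383,124),(371,201),(259,187))]
print(np.round(P,1),np.mean(P,0)); 
for a,b in((0,1),(3,2)): d=P[b]-P[a];print(np.hypot(*d),np.degrees(np.arctan2(-d[0],d[1])))
F=lambda *p:np.round(ray(c,*p,.006)[:2]*1000,1)
print('rib',F(519,69),F(490,273),'far wall',F(140,271),F(400,273),'padcorner',F(407,69),'cup',F(446,247))
E
```

```text
[[ 554.7 -115.1]
 [ 558.   -26.4]
 [ 616.2  -28.4]
 [ 612.4 -116.7]] [585.32831174 -71.65528377]
88.83365666181368 -2.152474338963908
88.4596797271749 -2.4686430396422714
rib [505.4  83.3] [680.3  96.5] far wall [ 705.2 -230.9] [687.2  12.4] padcorner [512.7  -6.7] cup [658.5  51. ]
```

Call:
{"name": "play_rows", "arguments": {
  "moves": [
    [0,0,-45,0,0,0],
    [0,0,-90,0,0,0],
    [0,0,-125,0,0,0],
    [0,0,-145,0,0,0],
    [0,0,-158,0,0,0],
    [0,0,-164,0,0,0],
    [0,0,-164,0,0,0],
    [0,0,-164,0,0,0]
  ]
}}

```text
t: 3.5
position: [0.6398, -0.067, 0.0409]
orientation: [-0.129, 3.136, -0.001]
wrist_force: [0.6, 0.0, -0.2]
opening: 0.0426
gripper_force: 0.0
```

```bash
python3 - <<'E'
from h import *
c=cap('scene','s2.png'); i=cv2.imread('pics/s2.png')[200:380,180:420]
cv2.imwrite('pics/s2c.png',cv2.resize(i,None,fx=3.3,fy=3.3,interpolation=2))
s=arm.read_state();print(s['position'],s['wrist_force'])
E
```

```text
[ 0.63977856 -0.06702987  0.04097269] [0.43873832 0.23218987 0.91848752]
```

View pics/s2c.png

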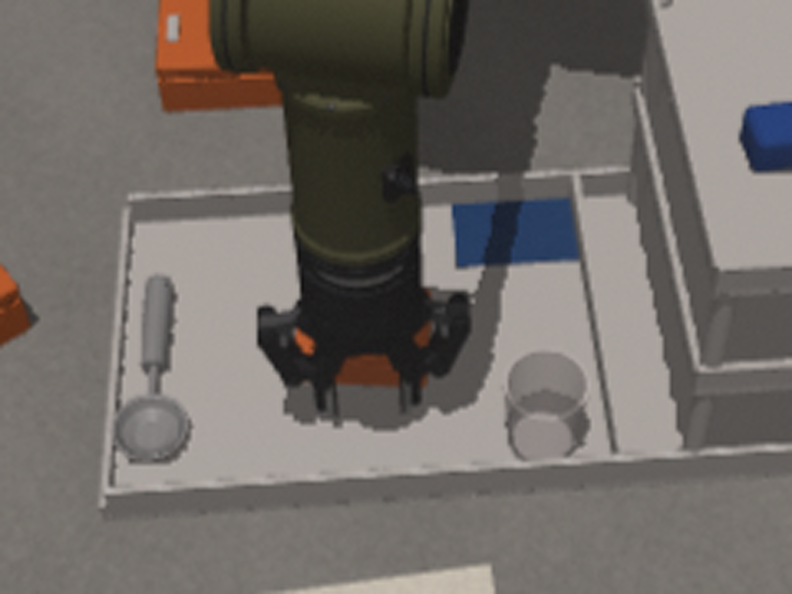

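The crop shows both fingers down at (330,400) and (410,395), on the far side of the box and clear of the cup (545,410) and spoon.

Call:
{"name": "play_rows", "arguments": {
  "moves": [
    [-5,0,-8,0,0,0],
    [-15,-1,-8,0,0,0],
    [-25,-2,-8,0,0,0],
    [-35,-2.7,-8,0,0,0],
    [-45,-3.5,-8,0,0,0],
    [-55,-4.2,-8,0,0,0],
    [-65,-5,-8,0,0,0],
    [-75,-5.8,-8,0,0,0]
  ]
}}

```text
t: 4.35
position: [0.5627, -0.0728, 0.0314]
orientation: [-0.129, 3.139, -0.0]
wrist_force: [0.9, 0.4, -0.6]
opening: 0.0426
gripper_force: 0.3
```

Call:
{"name": "play_rows", "arguments": {
  "moves": [
    [-8,-0.6,0,0,0,0],
    [-16,-1.2,0,0,0,0],
    [-22,-1.7,0,0,0,0],
    [-27,-2.1,0,0,0,0],
    [-31,-2.4,0,0,0,0],
    [-33,-2.5,0,0,0,0],
    [-33,-2.5,0,0,0,0],
    [-33,-2.5,0,0,0,0]
  ]
}}

```text
t: 5.15
position: [0.5304, -0.0752, 0.0312]
orientation: [0.129, -3.139, -0.0]
wrist_force: [0.4, 0.1, 0.1]
opening: 0.0426
gripper_force: 0.0
```

```bash
cat >> h.py <<'E'
ct,st=np.cos(np.radians(4.4)),np.sin(np.radians(4.4))
def own(x,y): return np.round([ct*x+st*y-565.6,-st*x+ct*y+56],1)
E
python3 - <<'E'
from h import *
s=arm.read_state();print(s['position'],own(*s['position'][:2]*1000),s['wrist_force'])
c=cap('wrist','w3.png');o,b=masks(c)
[print('O',q,own(*q[1])) for q in quads(c,o,.042)]
E
```

```text
[ 0.5303738  -0.07515643  0.03122515] [-42.6 -59.6] [0.42222143 0.10227247 0.10564626]
O (array([296., 222.]), array([488.5, -83.2]), array([58.3, 87.8]), 4.6) [-84.9 -64.4]
```

View pics/w3.png

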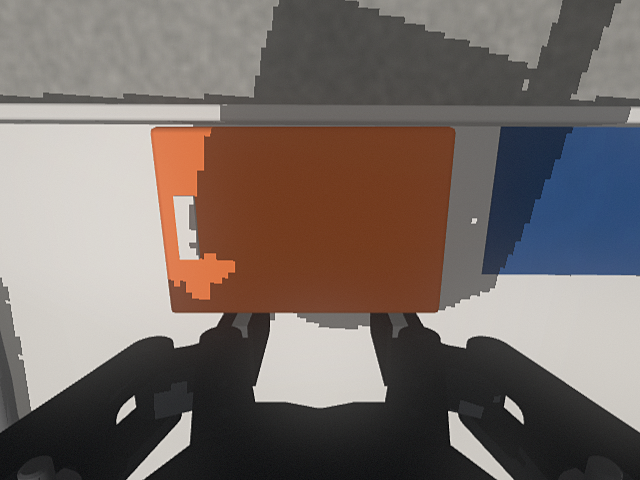

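The wrist view shows the box square with the wall and about 5 mm off it. Both fingers are on its long side, and the pad starts at column 490. A little more push closes the gap.

Call:
{"name": "play_rows", "arguments": {
  "moves": [
    [-1,-0.1,0,0,0,0],
    [-2,-0.2,0,0,0,0],
    [-3,-0.2,0,0,0,0],
    [-4,-0.3,0,0,0,0],
    [-5,-0.4,0,0,0,0],
    [-5,-0.4,0,0,0,0],
    [-5,-0.4,0,0,0,0],
    [-5,-0.4,0,0,0,0]
  ]
}}

```text
t: 6.0
position: [0.5284, -0.0757, 0.0319]
orientation: [-0.128, 3.133, -0.001]
wrist_force: [6.2, 1.2, -1.8]
opening: 0.043
gripper_force: 3.0
```

Force rose to 6 N while the tool moved only 2 mm, so the box is flush with the side wall. Next I back off and reposition behind its end.

Call:
{"name": "play_rows", "arguments": {
  "moves": [
    [12,1,0,0,0,0],
    [25,2,0,0,0,0],
    [25,2,40,0,0,0],
    [25,2,80,0,0,0],
    [10,-20,80,0,0,-0.14],
    [-5,-40,80,0,0,-0.28],
    [-20,-60,80,0,0,-0.42],
    [-33,-77,80,0,0,-0.56]
  ]
}}

```text
t: 6.8
position: [0.4919, -0.1533, 0.1113]
orientation: [-0.751, -3.049, 0.0]
wrist_force: [-0.4, 0.1, 0.3]
opening: 0.0426
gripper_force: 0.0
```

Call:
{"name": "play_rows", "arguments": {
  "moves": [
    [0,0,0,0,0,-0.14],
    [0,0,0,0,0,-0.28],
    [0,0,0,0,0,-0.42],
    [0,0,0,0,0,-0.56],
    [0,0,0,0,0,-0.7],
    [0,0,0,0,0,-0.84],
    [0,0,0,0,0,-1.01],
    [0,0,0,0,0,-1.01]
  ],
  "hand": 0.53
}}

```text
t: 7.6
position: [0.4926, -0.1525, 0.1111]
orientation: [-2.128, -2.31, 0.001]
wrist_force: [-0.8, -0.2, -0.2]
opening: 0.0201
gripper_force: 0.0
```

```bash
python3 - <<'E'
from h import *
s=arm.read_state();print(s['t'],s['position'],s['orientation'],s['opening'],own(*s['position'][:2]*1000),s['wrist_force'])
c=cap('wrist','w4.png');o,b=masks(c)
[print('O',q,own(*q[1])) for q in quads(c,o,.042)]
c=cap('top');o,b=masks(c)
[print('O',q,own(*q[1])) for q in quads(c,o,.042)]
E
```

```text
7.6 [ 0.49262146 -0.15251825  0.11114069] [-2.12791302e+00 -2.30987434e+00  9.25400150e-04] 0.020145810655072597 [ -86.1 -133.9] [-0.76992491 -0.24699899 -0.17363932]
O (array([ 80., 314.]), array([ 357.2, -194.8]), array([14.7, 84.3]), 2.5) [-224.4 -165.6]
O (array([ 28., 292.]), array([ 335.4, -186. ]), array([139.7,  43.2]), 81.5) [-245.5 -155.2]
O (array([ 53., 196.]), array([ 350.1, -124.8]), array([ 9.8, 24.2]), 7.4) [-226.1  -95.3]
O (array([321., 130.]), array([487.8, -83.5]), array([58.9, 87.8]), 4.6) [-85.6 -64.7]
O (array([456., 203.]), array([ 567.9, -384.8]), array([ 86.2, 143.2]), 39.6) [ -28.9 -371.2]
```

View pics/w4.png

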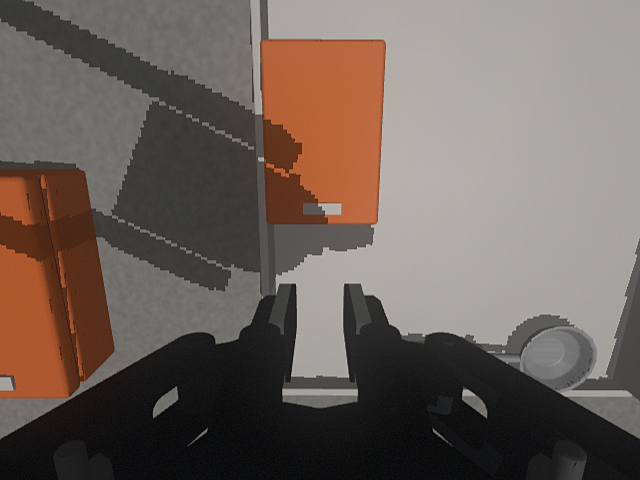

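The wrist view shows the box against the wall (wall foot at column 265), and the gripper lined up behind its end (row 223). The spoon handle is well behind, so I descend with a slight shift away from the wall.

Call:
{"name": "play_rows", "arguments": {
  "moves": [
    [5,0,-15,0,0,0],
    [5,0,-30,0,0,0],
    [5,0,-42,0,0,0],
    [5,0,-52,0,0,0],
    [5,0,-60,0,0,0],
    [5,0,-66,0,0,0],
    [5,0,-70,0,0,0],
    [5,0,-70,0,0,0]
  ]
}}

```text
t: 8.5
position: [0.4973, -0.1525, 0.0409]
orientation: [-2.127, -2.311, 0.0]
wrist_force: [0.1, -0.0, -0.3]
opening: 0.0199
gripper_force: 0.0
```

```bash
python3 - <<'E'
from h import *
c=cap('scene','s5.png'); i=cv2.imread('pics/s5.png')[200:360,180:400]
cv2.imwrite('pics/s5c.png',cv2.resize(i,None,fx=3.5,fy=3.5,interpolation=2))
E
```

```text
(no output)
```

View pics/s5c.png

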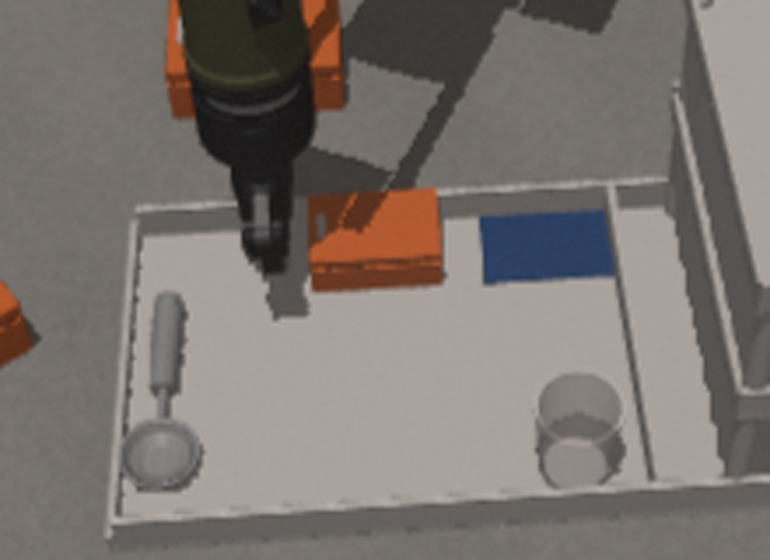

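The crop shows the fingers at (265,265) behind the box end, clear of the spoon, with the path along the wall to the pad free. I push along the wall.

Call:
{"name": "play_rows", "arguments": {
  "moves": [
    [-0.6,8,0,0,0,0],
    [-1.2,16,0,0,0,0],
    [-2,26,0,0,0,0],
    [-2.8,36,0,0,0,0],
    [-3.5,46,0,0,0,0],
    [-4.3,56,0,0,0,0],
    [-5.1,66,0,0,0,0],
    [-5.8,76,0,0,0,0]
  ]
}}

```text
t: 9.35
position: [0.4917, -0.0757, 0.0414]
orientation: [2.127, 2.312, 0.0]
wrist_force: [0.8, -2.0, 1.6]
opening: 0.0201
gripper_force: 1.0
```

Call:
{"name": "play_rows", "arguments": {
  "moves": [
    [-0.8,10,0,0,0,0],
    [-1.5,20,0,0,0,0],
    [-2.2,28,0,0,0,0],
    [-2.7,35,0,0,0,0],
    [-3.1,40,0,0,0,0],
    [-3.4,44,0,0,0,0],
    [-3.6,47,0,0,0,0],
    [-3.6,47,0,0,0,0]
  ]
}}

```text
t: 10.15
position: [0.4875, -0.0291, 0.0411]
orientation: [-2.126, -2.311, 0.001]
wrist_force: [0.3, -0.1, 0.2]
opening: 0.0198
gripper_force: 0.0
```

```bash
python3 - <<'E'
from h import *
s=arm.read_state();print(s['t'],s['position'],own(*s['position'][:2]*1000),s['wrist_force'])
c=cap('wrist','w6.png');o,b=masks(c)
[print('O',q,own(*q[1])) for q in quads(c,o,.042)];[print('B',q,own(*q[1])) for q in quads(c,b,.006,30)]
E
```

```text
10.15 [ 0.48752375 -0.02907121  0.04111188] [-81.7 -10.4] [ 0.26313032 -0.13507911  0.23261252]
O (array([310., 158.]), array([479. ,  27.2]), array([58.6, 87.9]), 4.4) [-85.9  46.4]
```

View pics/w6.png

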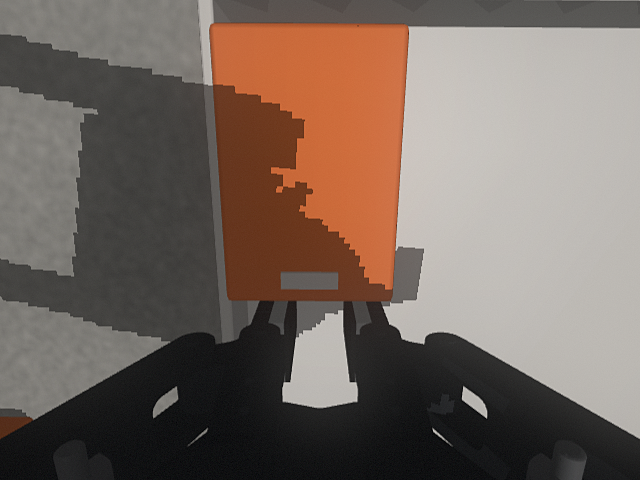

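The wrist view shows the box square along the wall, with its leading end (row 23) a few mm short of the rib. I finish slowly.

Call:
{"name": "play_rows", "arguments": {
  "moves": [
    [-0.1,2,0,0,0,0],
    [-0.3,4,0,0,0,0],
    [-0.5,6,0,0,0,0],
    [-0.6,7,0,0,0,0],
    [-0.6,8,0,0,0,0],
    [-0.7,9,0,0,0,0],
    [-0.7,9,0,0,0,0],
    [-0.7,9,0,0,0,0]
  ]
}}

```text
t: 11.0
position: [0.4872, -0.0205, 0.0413]
orientation: [-2.127, -2.312, 0.0]
wrist_force: [0.0, -0.4, 0.9]
opening: 0.02
gripper_force: 0.2
```

Call:
{"name": "play_rows", "arguments": {
  "moves": [
    [0,1,0,0,0,0],
    [0,1,0,0,0,0],
    [0,2,0,0,0,0],
    [0,2,0,0,0,0],
    [-0.1,3,0,0,0,0],
    [-0.1,3,0,0,0,0],
    [-0.1,3,0,0,0,0],
    [-0.1,3,0,0,0,0]
  ]
}}

```text
t: 11.8
position: [0.4874, -0.0203, 0.0415]
orientation: [2.123, 2.311, -0.005]
wrist_force: [-2.5, -13.1, 1.5]
opening: 0.0199
gripper_force: 6.6
```

Contact with the rib is confirmed (13 N, no motion). I then re-seat the box against the side wall from the inner side.

Call:
{"name": "play_rows", "arguments": {
  "moves": [
    [1,-8,0,0,0,0],
    [1,-16,0,0,0,0],
    [1,-16,40,0,0,0],
    [1,-16,75,0,0,0],
    [16,0,75,0,0,0.14],
    [32,17,75,0,0,0.28],
    [47,34,75,0,0,0.42],
    [62,51,75,0,0,0.56]
  ]
}}

```text
t: 12.6
position: [0.5499, 0.034, 0.1165]
orientation: [1.398, 2.813, 0.001]
wrist_force: [1.2, 0.8, 0.1]
opening: 0.0201
gripper_force: 0.0
```

Call:
{"name": "play_rows", "arguments": {
  "moves": [
    [0,0,0,0,0,0.14],
    [0,0,0,0,0,0.28],
    [0,0,0,0,0,0.42],
    [0,0,0,0,0,0.56],
    [0,0,0,0,0,0.7],
    [0,0,0,0,0,0.84],
    [0,0,0,0,0,1.01],
    [0,0,0,0,0,1.01]
  ],
  "hand": 0
}}

```text
t: 13.4
position: [0.5492, 0.0334, 0.1162]
orientation: [0.131, -3.139, -0.001]
wrist_force: [-0.4, 0.3, 0.0]
opening: 0.0429
gripper_force: 0.0
```

```bash
python3 - <<'E'
from h import *
s=arm.read_state();print(s['t'],s['position'],s['orientation'],own(*s['position'][:2]*1000),s['wrist_force'])
c=cap('wrist','w7.png');o,b=masks(c)
[print('O',q,own(*q[1])) for q in quads(c,o,.042)];[print('B',q,own(*q[1])) for q in quads(c,b,.006,15)]
E
```

```text
13.4 [0.54918245 0.03343656 0.11615938] [ 1.30875619e-01 -3.13856739e+00 -7.79494795e-04] [-15.5  47.2] [-0.41959383  0.29677359  0.01101731]
O (array([297., 135.]), array([480.8,  14.3]), array([58.2, 46.7]), 4.6) [-85.1  33.4]
```

Call:
{"name": "play_rows", "arguments": {
  "moves": [
    [0,0,-20,0,0,0],
    [0,0,-40,0,0,0],
    [0,0,-55,0,0,0],
    [0,0,-68,0,0,0],
    [0,0,-75,0,0,0],
    [-7,-0.5,-75,0,0,0],
    [-14,-1,-75,0,0,0],
    [-20,-1.5,-75,0,0,0]
  ]
}}

```text
t: 14.25
position: [0.5286, 0.0319, 0.0419]
orientation: [-0.129, 3.139, -0.0]
wrist_force: [-0.0, -0.9, -0.5]
opening: 0.0427
gripper_force: 0.0
```

Call:
{"name": "play_rows", "arguments": {
  "moves": [
    [-3,-0.2,0,0,0,0],
    [-5,-0.4,0,0,0,0],
    [-7,-0.5,0,0,0,0],
    [-8,-0.6,0,0,0,0],
    [-9,-0.7,0,0,0,0],
    [-10,-0.8,0,0,0,0],
    [-10,-0.8,0,0,0,0],
    [-10,-0.8,0,0,0,0]
  ]
}}

```text
t: 15.05
position: [0.5203, 0.0311, 0.0415]
orientation: [-0.129, 3.137, -0.0]
wrist_force: [2.1, 0.1, -0.1]
opening: 0.0428
gripper_force: 1.1
```

Call:
{"name": "play_rows", "arguments": {
  "moves": [
    [-1,-0.1,0,0,0,0],
    [-2,-0.1,0,0,0,0],
    [-3,-0.2,0,0,0,0],
    [-4,-0.3,0,0,0,0],
    [-4,-0.3,0,0,0,0],
    [-4,-0.3,0,0,0,0],
    [-4,-0.3,0,0,0,0],
    [-4,-0.3,0,0,0,0]
  ]
}}

```text
t: 15.85
position: [0.5201, 0.0309, 0.0424]
orientation: [-0.128, 3.13, -0.0]
wrist_force: [7.5, 0.8, -0.7]
opening: 0.0429
gripper_force: 4.1
```

Call:
{"name": "play_rows", "arguments": {
  "moves": [
    [8,0.6,0,0,0,0],
    [18,1.4,0,0,0,0],
    [30,2.3,0,0,0,0],
    [30,2,40,0,0,0],
    [30,2,85,0,0,0],
    [30,-25,130,0,0,0],
    [30,-65,160,0,0,0],
    [30,-105,180,0,0,0]
  ]
}}

```text
t: 16.65
position: [0.5463, -0.0747, 0.2241]
orientation: [-0.133, 3.136, -0.001]
wrist_force: [1.4, 0.0, -0.4]
opening: 0.0425
gripper_force: 0.0
```

```bash
python3 - <<'E'
from h import *
c=cap('wrist','w8.png')
h=cv2.cvtColor(c['img'],cv2.COLOR_RGB2HSV); m=cv2.inRange(h,(3,120,50),(22,255,255))
[print('O',q,own(*q[1])) for q in quads(c,m,.042)];[print('B',q,own(*q[1])) for q in quads(c,masks(c)[1],.006,8)]
c=cap('top','t8.png'); 
h=cv2.cvtColor(c['img'],cv2.COLOR_RGB2HSV); m=cv2.inRange(h,(3,120,50),(22,255,255))
[print('O',q,own(*q[1])) for q in quads(c,m,.042)]
i=np.hstack([cv2.resize(cv2.imread('pics/w8.png'),(480,360)),cv2.resize(cv2.imread('pics/t8.png')[130:280,260:390],(312,360),interpolation=2)]);cv2.imwrite('pics/c8.png',i)
E
```

```text
O (array([ 20., 202.]), array([ 556.6, -314.6]), array([ 58.3, 114.6]), 81.4) [ -34.8 -300.4]
O (array([458., 150.]), array([479.4,  30.8]), array([58.9, 95.8]), 4.7) [-85.2  49.9]
O (array([381., 308.]), array([ 303.3, -183.1]), array([ 91.3, 131.8]), 2.3) [-277.2 -149.8]
O (array([620., 272.]), array([ 388.4, -767.4]), array([117.9, 355. ]), 82.4) [-237.2 -738.9]
O (array([456., 204.]), array([ 567.6, -384.5]), array([ 87.3, 145.1]), 39.6) [ -29.2 -370.9]
O (array([175., 101.]), array([859.5, 351. ]), array([114.4,  85.7]), 37.2) [318.3 340. ]
```

View pics/c8.png

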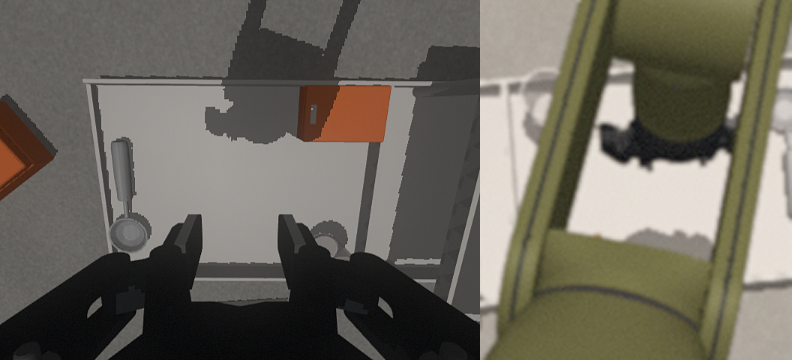

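The final view shows the box covering the pad in the corner, square with wall and rib, with no blue showing. The spoon and cup have not moved and the gripper is clear.

```bash
python3 -c "
from rig import arm
print(arm.job_done())"
```

```text
the job is handed in; nothing more can be done
None
```

The pill box was pushed onto the blue pad and handed in at about 17 s. It stands square in the corner, flush with the tray's side wall and the cross rib by contact force, and the cup, spoon and thermometer were not touched.

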